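Set equal gaps between slide carriers with a gauge block

TASK

Set the three slide carriers on the tray one gauge block apart: stand the gauge block in the gap beside the bolted carrier and slide the middle carrier snugly up against it without squeezing the gauge hard, then step the gauge to the next gap and bring the last carrier just as gently up against it, without shifting the carrier already set. Then take the gauge out and stand it back upright on its rubber pad, and leave the other things alone.

Things in the scene. Friction and masses are not known exactly. Their poses are not given: they have to be found in the camera images.
- tray: grey setting tray fixed to the table, 104 mm wide (its x) and 340 mm long (its y), the row runs along its +y. Origin: centre of its underside. The bed's top is 10 mm above the table; along both long edges a 4 mm wide rail rises 6 mm above the bed (96 mm clear between the rails); the ends are open. The slides on the carriers are fragile: pushing or squeezing a carrier with more than 40 N spoils them.
- carrier_fixed: aluminium slide carrier bolted to the tray near its -y end: a block 84 mm (tray x) by 40 mm (tray y) by 22 mm high with a glass slide and clips on top (24.5 mm high in all) and two dark bolt heads up to 26 mm. Axes parallel to the tray's; origin at the middle of its underside, on the bed. It does not move.
- carrier_mid: the middle slide carrier, same block (84 x 40 x 22 mm, 24.5 mm high with slide, no bolts), origin and axes; captive on the tray, it slides only along the tray's y, stiffly: its drag is set tight, so it stays put until pushed with about 14 N, slides at about 14 N, and stays where it is left. It starts 45 to 70 mm (face to face) from the fixed carrier.
- carrier_end: the last carrier; block, origin and axes as the middle one, but lighter drag: slides at about 8 N, stays where left. Starts 55 to 110 mm (face to face) from the middle one, at least 50 mm of free bed behind. Its whole rear (+y) face is covered by a black buffer block, 22 mm high, screwed out differently each time: its rear is 22 to 34 mm from the origin and does not give way.
- gauge: loose grey plastic gauge block, about 0.15 kg, standing on the pad: a foot 56 mm (its x) by 24 mm (its y, the gap width) by 26 mm high, with an upright handle centred on top, 28 mm (x) by 14 mm (y), from 26 to 68 mm above its underside. Same either way round. Origin: centre of its underside. Goes into the row with its x across the tray. It is hollow: a light touch on both sides (a few newtons) is snug; squeezing it between two carriers with more than 14 N spoils it.
- pad: flat black rubber pad fixed on the table on the robot's side of the tray, 90 x 90 mm, 4 mm thick, the gauge's parking place. Origin: centre of its underside.
- dish: closed clear round dish, 88 mm across, 17 mm high; a bystander. Origin: centre of its underside.
- slide_box: blue slide box, 80 x 32 x 30 mm; a bystander. Origin: centre of its underside.
- amber: small amber bottle, 36 mm across, about 70 mm high; a bystander. Origin: centre of its underside.
- beaker: glass beaker, 64 mm across, 85 mm high; a bystander. Origin: centre of its underside.
- jar: clear jar with white cap, 52 mm across, about 60 mm high; a bystander. Origin: centre of its underside.
- driver: screwdriver lying down, 150 mm long; a bystander. Origin: near its middle.
- tip_box: grey box of pipette tips, 80 x 120 x 51 mm; a bystander. Origin: centre of its underside.
Mind the look-alikes: they are no part of the job. Of the things that look like the pad, the larger one is meant.

How it is judged:
By the outcome, as a careful person would: the job done as asked, in the order asked, and still so for the second after the job is handed in, with the robot touching nothing.
It also fails if it takes over 72 s, if anything falls off the work surface, if the arm or the gripper's body presses on something with over 40 N, if the wrist force passes 120 N, or if a joint passes its speed limit or range.

ROBOT

A 6-joint arm with a two-finger parallel gripper is mounted at the origin on the work surface. World frame = base frame: x ahead of the robot, y to its left, z up, the work surface at z = 0. Lengths are in m, angles in rad, forces in N, time in s.
With the tool pointing down it reaches from about 0.375 to 0.9 m from the base axis. Payload 3.1 kg.
Tool frame: the origin (TCP) lies on the centre line of the jaws, within the pads' length; the fingertips stand robot.finger_overhang ahead of it and the grasp point (between the pads) lies 2 mm behind it (robot.finger_overhang is the distance from the TCP to the fingertips, in m); z points along the fingers, y is the direction in which the jaws open and shut (so a half turn about z gives the same grasp; the last joint's range is limited). The gripper opens to 87 mm and grips with 3 to 60 N. Pads are 19 mm wide; open, the fingers measure 117 mm over their backs; the gripper's body (75 mm by 190 mm) begins 51 mm behind the grasp point.
Start: joints at [-1.343, 0.527, 1.433, -0, 1.181, -0.178], TCP at [0.247, -0.574, 0.24] pointing down, gripper open.
Joint ranges: [-3.08, 3.08], [-0.75, 2.2], [0.22, 2.44], [-1.43, 4.57], [0, 2.65], [-2.85, 2.85]. Speed limits (rad/s): [2.79, 2.79, 3.14, 3.14, 3.14, 3.14].

INTERFACE

Orientations are given as a unit quaternion [x, y, z, w].
In Python, from rig import robot gives the robot as it stands. The module is installed in compiled form; this text tells all that it offers.
- The arm moves only by the tool step_arm, never from a script. Its arguments are lists of equal length, an entry for each row: "slide": the shift along the tool's x, y, z in mm, a list of three; "twist": the turn about the tool's z in degrees. A call has 1 to 20 rows; each row shifts and turns the commanded pose from where the row before left it, along the tool's axes as they then stand; what a row does not reach is not made up. A row lasts 1/12 s, in which the tool goes at most 41.7 mm and 7.16 degrees, less where a joint would pass 70% of its speed; a pose out of reach is approached as far as the arm can. A call is refused whole if a number of a shift passes 41.7 or a number of a turn 7.16, either way. A call with a gripper value outside its range is refused whole. "jaw" is the finger opening in mm, from 0 to 87, set as the call begins (left out, the last holds). The fingers move at their own pace and stop on an object; "force" is the grip in N (left out, the last holds). Time passes only in rows, so rows that do not move let the fingers close. It gives the time, the measured TCP pose, the force and the opening at its end, in the units of the state.
- robot.get_obs(): the state, without advancing time (a new reading comes with each control period).
- robot.camera(name): name is "side" or "top" or "wrist"; returns a dict with "color" (384x512x3 uint8, blue, green, red), "depth" (384x512 float32, m along the optical axis (not along the pixel's ray), 0 where there is no reading), "camera_matrix" (3x3 intrinsics, pixels), "origin" and "orientation" of the camera in the world. Camera axes: x right, y down, z forward; pixel columns grow to the right and rows downward; lengths in m; the calibration is good to about 2 mm. A picture is of the moment at which its call begins.
- robot.hand_in(): hands the job in, once; it reports no verdict.
The state is a dict: "time": time; "q": joint angles; "joint_velocities": joint speeds; "joint_torque": joint torques, N m; "position": TCP position; "tool_rot": TCP orientation; "ft_force": force on the tool from outside, world axes, zero at the start; "moment": the same for the moment, N m; "grip_width": finger opening in m.
Only numpy, scipy, OpenCV 4.12 (cv2) and the standard library are available. Lean on these libraries where they do the work, as an engineer would, in place of code of your own. Each camera call takes 0.05 s, during which the arm holds its last target.

## Working session

There is one attempt and no reset: what is moved stays moved. The work goes in short steps, Python scripts to look and compute and a tool call to move; the robot and the scene stay as the last step left them, time stands still between calls to the robot, and variables do not carry over. Pictures are saved under pics/ and viewed, and the job is handed in when it is done.

Besides the shell and the picture viewer there is one more tool, called in YAML: its name, and indented under it one key for each argument. step_arm: Moves the arm, as the interface text tells. Its arguments: {"type":"object","properties":{"slide":{"type":"array","items":{"type":"array","items":{"type":"number"}}},"twist":{"type":"array","items":{"type":"number"}},"jaw":{"type":"number"},"force":{"type":"number"}},"required":["slide","twist"]}

```bash
mkdir -p pics
cat > h.py <<'E'
import numpy as np, cv2
from rig import robot
from scipy.spatial.transform import Rotation as R
def cam(n):
    c=robot.camera(n); np.savez('%s.npz'%n,**{k:np.array(v) for k,v in c.items()}); return c
def load(n): return dict(np.load('%s.npz'%n))
def Rot(c):
    o=np.array(c['orientation'])
    return o if o.shape==(3,3) else R.from_quat(o).as_matrix()
def pts(c):
    K=c['camera_matrix'];d=c['depth'];v,u=np.indices(d.shape)
    p=np.stack([(u-K[0,2])/K[0,0]*d,(v-K[1,2])/K[1,1]*d,d],-1)
    return p@Rot(c).T+np.array(c['origin'])
def plane(c,u,v,z):
    K=c['camera_matrix'];r=Rot(c)@np.array([(u-K[0,2])/K[0,0],(v-K[1,2])/K[1,1],1.]);o=np.array(c['origin'])
    return o+r*(z-o[2])/r[2]
def proj(c,P):
    p=(np.asarray(P)-c['origin'])@Rot(c);K=c['camera_matrix']
    return p[...,0]/p[...,2]*K[0,0]+K[0,2],p[...,1]/p[...,2]*K[1,1]+K[1,2]
E
python3 - <<'E'
from h import *
for n in ['top','side','wrist']:
    c=cam(n); cv2.imwrite('pics/%s0.png'%n,c['color']); print(n,c['origin'],c['orientation'],c['camera_matrix'])
print(robot.get_obs(),robot.finger_overhang)
E
```

```text
top [ 0.46576242 -0.02130621  0.92460027] [-0.70591174  0.70602044 -0.02897008  0.04883119] [[349.56878722   0.         247.75244863]
 [  0.         349.56878722 198.60189675]
 [  0.           0.           1.        ]]
side [0.11576803 0.7846251  0.7919012 ] [-0.22739057  0.8792686  -0.40300928  0.11297689] [[463.33245126   0.         249.55556558]
 [  0.         463.33245126 191.82932524]
 [  0.           0.           1.        ]]
wrist [ 0.30666725 -0.5486013   0.38450049] [ 0.82887432 -0.54607435 -0.0679235   0.10077982] [[307.87724036   0.         255.9339605 ]
 [  0.         307.87724036 195.55215842]
 [  0.           0.           1.        ]]
{'time': 0.15, 'q': array([-1.34347936e+00,  5.28256435e-01,  1.43362864e+00,  1.33232644e-05,
        1.18137314e+00, -1.78498128e-01]), 'joint_velocities': array([-3.81006933e-06, -3.68714478e-03, -3.36436723e-03,  2.13084273e-03,
       -6.45338329e-04, -2.12862798e-03]), 'joint_torque': array([ 8.05965174e-04, -4.40430379e+01, -1.76842225e+01,  6.33806619e-02,
        5.52854058e-02, -1.01481492e-04]), 'position': array([ 0.24663844, -0.5736933 ,  0.23878748]), 'tool_rot': array([ 9.79484967e-01,  2.01515525e-01, -1.41667230e-05, -8.32681680e-04]), 'ft_force': array([-0.66797276,  0.29528846, -0.78852296]), 'moment': array([ 0.03110311,  0.00318077, -0.00869376]), 'grip_width': 0.08692542177701047} 0.017
```

View pics/top0.png

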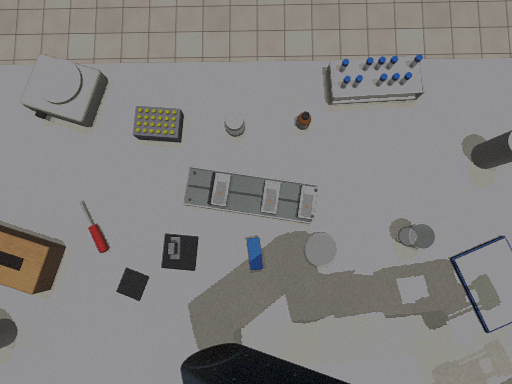

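View pics/side0.png

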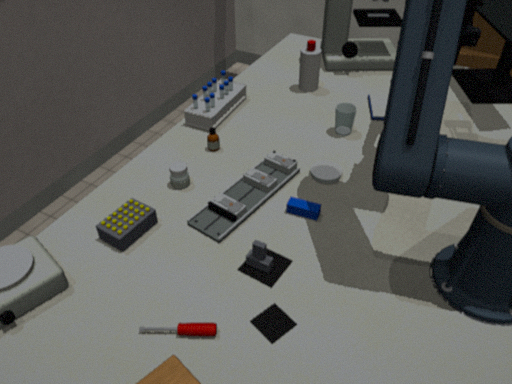

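The top view shows the big pad with the gauge at (180,252), the smaller look-alike pad at (133,284), and the tray running from (186,185) to (316,205). The carriers sit at about x=220, 271 and 308. Next I'll check close crops.

Run:
```python
from h import *
c=load('top');im=c['color']
a=cv2.resize(im[155:235,175:325],None,fx=5,fy=5,interpolation=cv2.INTER_CUBIC);cv2.imwrite('pics/crop_tray.png',a)
b=cv2.resize(im[225:305,110:210],None,fx=6,fy=6,interpolation=cv2.INTER_CUBIC);cv2.imwrite('pics/crop_pad.png',b)
s=load('side')['color'];cv2.imwrite('pics/crop_side.png',cv2.resize(s[145:345,180:310],None,fx=3,fy=3,interpolation=cv2.INTER_CUBIC))
```

```text
(no output)
```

View pics/crop_tray.png

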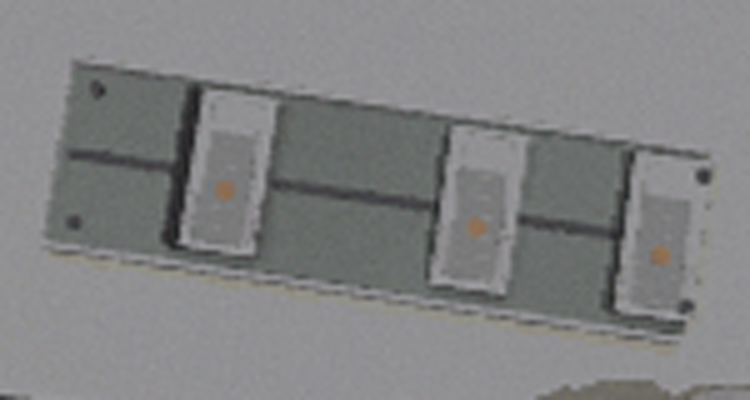

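View pics/crop_pad.png

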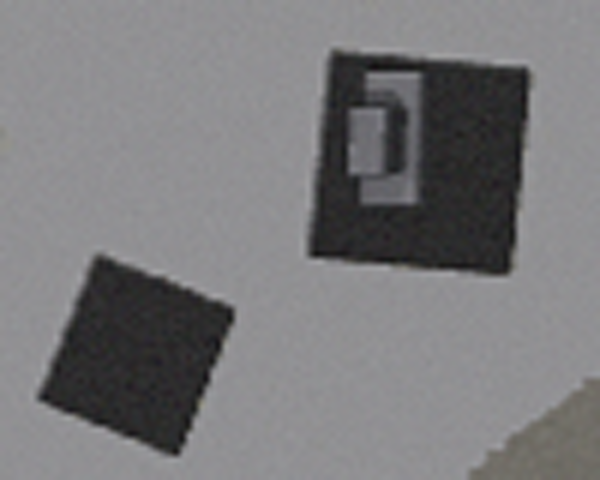

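View pics/crop_side.png

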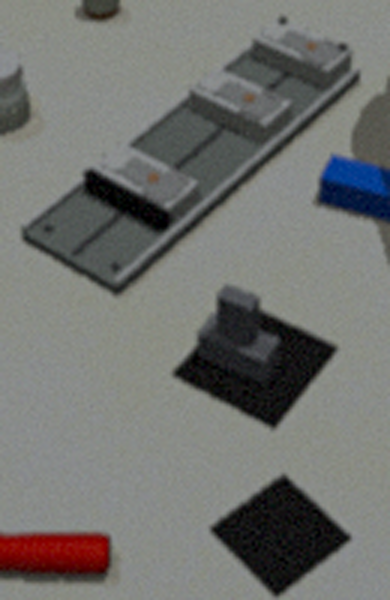

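The gauge stands on the larger pad (crop centre 390,140, i.e. top-view pixel (175,248)). The black buffer is on the left, which is the tray's +y end, and the bolts are on the right carrier.

Things that could be mistaken:
- **Pad:** large one at (180,252), chosen. Small one at (133,284), rejected.
- **Gauge:** only the grey block at (175,248). The slide box (255,253) is blue.
- **Carriers:** fixed at 308, mid at 271, end at 220.

Now measuring.

```bash
cat > m.py <<'E'
from h import *
import sys
c=load('top');P=pts(c);im=c['color']
hsv=cv2.cvtColor(im,cv2.COLOR_BGR2HSV)
def rect(mask,z,name,k=3):
    mask=cv2.morphologyEx(mask.astype(np.uint8)*255,cv2.MORPH_OPEN,np.ones((k,k)))
    cs,_=cv2.findContours(mask,cv2.RETR_EXTERNAL,cv2.CHAIN_APPROX_NONE)
    for q in sorted(cs,key=cv2.contourArea)[::-1][:3]:
        if cv2.contourArea(q)<15: continue
        w=np.array([plane(c,u,v,z)[:2] for u,v in q[:,0]],np.float32)
        r=cv2.minAreaRect(w*1000); print(name,np.round(r[0],1),np.round(r[1],1),round(r[2],1),q[:,0].mean(0).round())
z=P[...,2]
g=cv2.cvtColor(im,cv2.COLOR_BGR2GRAY)
roi=np.zeros(g.shape,bool);roi[160:230,178:325]=1
print('table z',np.median(z[70:100,250:300]))
rect(roi&(z>0.006),0.016,'tray')
rect(roi&(z>0.024),0.033,'carr')
rp=np.zeros(g.shape,bool);rp[225:305,110:210]=1
rect(rp&(g<70),0.004,'pad')
rect(rp&(z>0.05),0.072,'handle',1)
rect(rp&(z>0.018)&(z<0.04),0.030,'foot',1)
rect(rp&(z>0.018),0.030,'foot+',1)
rr=[(235,125),(304,120),(158,124),(255,252),(320,248),(408,236)]
for u,v in rr: print(u,v,P[v,u].round(3))
E
python3 m.py
```

```text
table z -0.00025750027330595504
tray [578.1  -0.7] [341.5 104.6] 81.4 [252. 195.]
carr [590.1  78.9] [48.6 84. ] 81.3 [219. 189.]
carr [ 555.7 -147. ] [40.7 84.2] 81.2 [307. 202.]
carr [570.  -53.7] [39.8 84.2] 81.1 [270. 196.]
pad [427.8 182.7] [87.4 88.5] 85.1 [178. 252.]
pad [345.2 304.2] [64.8 66. ] 69.7 [133. 283.]
pad [437.4 194.2] [26.1  7.9] 1.4 [176. 248.]
handle [439.5 188.1] [24.5 17.2] 1.4 [172. 248.]
foot [439.5 189.5] [53.6 25.7] 1.3 [176. 248.]
foot+ [439.5 192. ] [53.6 30.8] 1.3 [174. 248.]
235 125 [0.75  0.036 0.06 ]
304 120 [ 0.766 -0.141  0.05 ]
158 124 [0.757 0.236 0.053]
255 252 [ 0.429 -0.015  0.029]
320 248 [ 0.439 -0.181  0.016]
408 236 [ 0.469 -0.377  0.083]
```

step_arm:
  slide:
    - [0,0,0]
    - [0,0,0]
    - [0,0,0]
    - [0,0,0]
    - [0,0,0]
    - [0,0,0]
    - [0,0,0]
    - [0,0,0]
    - [0,0,0]
    - [0,0,0]
    - [37,21,0]
    - [37,21,0]
    - [37,21,0]
    - [37,21,0]
    - [37,21,0]
    - [37,21,0]
    - [37,21,0]
    - [37,21,0]
    - [37,21,0]
    - [37,21,0]
  twist: [-6.8,-6.8,-6.8,-6.8,-6.8,-6.8,-6.8,-6.8,-6.8,-6.8,0,0,0,0,0,0,0,0,0,0]
  jaw: 60
  force: 12

```text
time: 1.82
position: [0.4449, -0.2055, 0.2395]
tool_rot: [0.699, 0.715, 0.0, -0.0]
ft_force: [0.4, -0.6, -0.4]
grip_width: 0.0598
```

```bash
cat > go.py <<'E'
from h import *
import sys
# usage: go.py x y z toolxangle  (mm, deg)
o=robot.get_obs();p=o['position']*1000;Rm=R.from_quat(o['tool_rot']).as_matrix()
a=np.degrees(np.arctan2(Rm[1,0],Rm[0,0]))
print('t',round(o['time'],2),'pos',p.round(1),'yaw',round(a,2),'tilt',Rm[2].round(4),'w',round(o['grip_width']*1000,1),'F',o['ft_force'].round(2),'M',o['moment'].round(2))
if len(sys.argv)>3:
    g=np.array([float(v) for v in sys.argv[1:4]]);d=g-p
    aa=np.radians(float(sys.argv[4])) if len(sys.argv)>4 else np.radians(a)
    print('delta world',d.round(1),'twist first',round(a-np.degrees(aa),2),'then tool xyz',(d[0]*np.cos(aa)+d[1]*np.sin(aa)).round(1),(d[0]*np.sin(aa)-d[1]*np.cos(aa)).round(1),(-d[2]).round(1))
E
python3 go.py 439.5 189 240 91.3
```

```text
t 1.82 pos [ 444.9 -205.5  239.5] yaw 91.23 tilt [ 1.e-04 -1.e-04 -1.e+00] w 59.8 F [ 0.4  -0.56 -0.44] M [-0.03 -0.18  0.03]
delta world [ -5.4 394.5   0.5] twist first -0.07 then tool xyz 394.5 3.6 -0.5
```

step_arm:
  slide:
    - [34,0.4,0]
    - [34,0.4,0]
    - [34,0.4,0]
    - [34,0.4,0]
    - [34,0.4,0]
    - [34,0.4,0]
    - [34,0.4,0]
    - [34,0.4,0]
    - [34,0.4,0]
    - [34,0.4,0]
    - [0,0,0]
    - [0,0,0]
  twist: [0,0,0,0,0,0,0,0,0,0,0,0]

```text
time: 2.82
position: [0.4405, 0.1341, 0.2394]
tool_rot: [0.698, 0.716, -0.0, 0.0]
ft_force: [0.2, -0.2, 0.4]
grip_width: 0.0599
```

```bash
python3 - <<'E'
from h import *
c=cam('wrist'); cv2.imwrite('pics/w1.png',c['color']); print(c['origin'],Rot(c)[:,2])
E
python3 go.py
```

```text
[0.43844648 0.19914095 0.38520364] [ 0.00615504 -0.24154157 -0.97037095]
t 2.87 pos [440.7 132.9 239.4] yaw 91.37 tilt [-5.e-04 -4.e-04 -1.e+00] w 60.0 F [-0.82 -0.24 -0.24] M [ 0.01 -0.1   0.04]
```

View pics/w1.png

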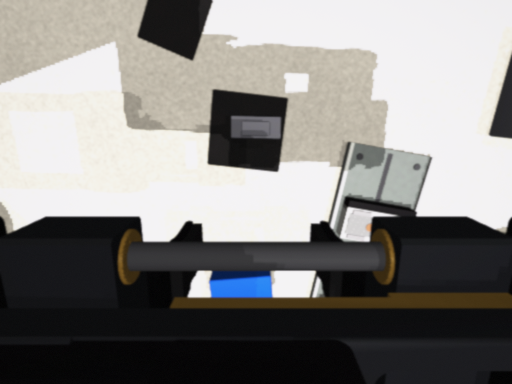

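The wrist view shows the pad at about (247,130) with the gauge at (256,127), and the end carrier with its buffer at (378,205). I'll measure the gauge here.

```bash
python3 - <<'E'
from h import *
c=load('wrist');P=pts(c);z=P[...,2];g=cv2.cvtColor(c['color'],cv2.COLOR_BGR2GRAY)
roi=np.zeros(g.shape,bool);roi[85:180,200:295]=1
def rect(m,zz,n):
    cs,_=cv2.findContours(m.astype(np.uint8),cv2.RETR_EXTERNAL,cv2.CHAIN_APPROX_NONE)
    q=max(cs,key=cv2.contourArea)
    r=cv2.minAreaRect(np.array([plane(c,u,v,zz)[:2]*1000 for u,v in q[:,0]],np.float32));print(n,np.round(r,1) if 0 else [np.round(x,1) for x in r])
rect(roi&(z>0.055),0.072,'handle')
rect(roi&(z>0.022)&(z<0.04),0.030,'foot')
rect(roi&(g<40),0.004,'pad')
for a in [z>0.055,(z>0.022)&(z<0.04)]: print(np.median(z[roi&a]))
E
python3 go.py 439.5 189 240 91.3
```

```text
handle [array([437.7, 190.3]), array([27.8, 13.6]), np.float64(1.5)]
foot [array([438. , 190.7]), array([55.2, 23.1]), np.float64(1.5)]
pad [array([426.8, 184.2]), array([86.4, 86.4]), np.float64(85.1)]
0.07261414933856325
0.030633602306162466
t 2.87 pos [440.7 132.9 239.4] yaw 91.37 tilt [-5.e-04 -4.e-04 -1.e+00] w 60.0 F [-0.82 -0.24 -0.24] M [ 0.01 -0.1   0.04]
delta world [-1.2 56.1  0.6] twist first 0.07 then tool xyz 56.1 0.0 -0.6
```

step_arm:
  slide:
    - [28,-0.5,15]
    - [29,-0.6,25]
    - [0,0,30]
    - [0,0,30]
    - [0,0,25]
    - [0,0,20]
    - [0,0,15]
    - [0,0,10]
    - [0,0,7]
    - [0,0,0]
    - [0,0,0]
  twist: [0,0,0,0,0,0,0,0,0,0,0]

```text
time: 3.78
position: [0.4391, 0.189, 0.0627]
tool_rot: [0.7, 0.714, 0.0, 0.0]
ft_force: [0.5, 0.4, 0.2]
grip_width: 0.0604
```

```bash
python3 go.py 438.2 190.3 52 91.4
```

```text
t 3.78 pos [439.1 189.   62.7] yaw 91.19 tilt [-0.e+00  3.e-04 -1.e+00] w 60.4 F [0.52 0.42 0.19] M [ 0.01 -0.07 -0.04]
delta world [ -0.9   1.3 -10.7] twist first -0.21 then tool xyz 1.3 -0.9 10.7
```

step_arm:
  slide:
    - [1,-0.7,5]
    - [0,0,5]
    - [0,0,0]
    - [0,0,0]
  twist: [0,0,0,0]

```text
time: 4.12
position: [0.4379, 0.1906, 0.0526]
tool_rot: [0.699, 0.715, 0.0, 0.0]
ft_force: [-0.4, -0.6, 0.7]
grip_width: 0.0599
```

step_arm:
  slide:
    - [0,0,0]
    - [0,0,0]
    - [0,0,0]
    - [0,0,0]
    - [0,0,0]
    - [0,0,0]
    - [0,0,0]
    - [0,0,0]
  twist: [0,0,0,0,0,0,0,0]
  jaw: 15
  force: 12

```text
time: 4.78
position: [0.4381, 0.1905, 0.0526]
tool_rot: [0.699, 0.715, 0.0, 0.0]
ft_force: [0.3, -0.4, 0.3]
grip_width: 0.028
```

step_arm:
  slide:
    - [0,0,-10]
    - [0,0,-15]
    - [0,0,-20]
    - [0,0,-20]
    - [0,0,-15]
    - [0,0,-10]
    - [0,0,0]
  twist: [0,0,0,0,0,0,0]

```text
time: 5.37
position: [0.439, 0.1908, 0.1449]
tool_rot: [0.699, 0.715, 0.002, 0.001]
ft_force: [0.4, 0.4, -1.8]
grip_width: 0.0276
```

```bash
python3 - <<'E'
from h import *
d=np.array([np.cos(np.radians(81.3)),np.sin(np.radians(81.3))])
f=np.array([555.7,-147]); print('gap1 goal',f+36*d)
c=cam('wrist');cv2.imwrite('pics/w2.png',c['color'])
c=cam('side');cv2.imwrite('pics/s2.png',c['color'][150:330,150:390])
E
python3 go.py 561.1 -111.4 130 81.3
```

```text
gap1 goal [ 561.14538953 -111.41422007]
t 5.47 pos [437.8 190.5 143. ] yaw 91.25 tilt [ 1.e-04  6.e-04 -1.e+00] w 28.0 F [ 0.22  0.72 -1.23] M [-0.03 -0.09 -0.01]
delta world [ 123.3 -301.9  -13. ] twist first 9.95 then tool xyz -279.8 167.6 13.0
```

View pics/s2.png

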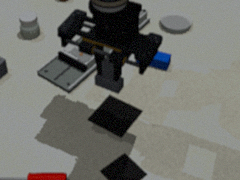

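View pics/w2.png

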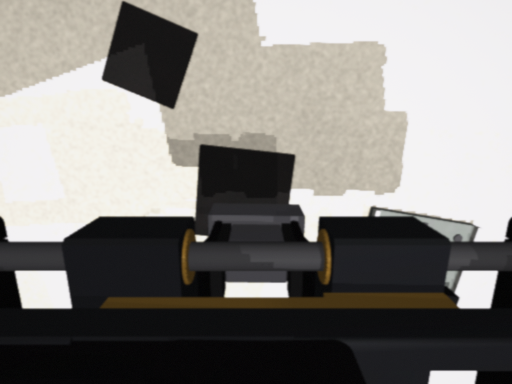

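step_arm:
  slide:
    - [0,0,0]
    - [0,0,0]
    - [-28,16.8,0]
    - [-28,16.8,0]
    - [-28,16.8,0]
    - [-28,16.8,0]
    - [-28,16.8,0]
    - [-28,16.8,0]
    - [-28,16.8,0]
    - [-28,16.8,0]
    - [-28,16.8,0]
    - [-28,16.8,0]
    - [0,0,0]
    - [0,0,0]
  twist: [5,5,0,0,0,0,0,0,0,0,0,0,0,0]

```text
time: 6.63
position: [0.5613, -0.1136, 0.1412]
tool_rot: [0.76, 0.65, -0.0, -0.001]
ft_force: [-0.6, 0.9, -2.6]
grip_width: 0.0278
```

```bash
python3 go.py 561.1 -111.4 130 81.3;  python3 - <<'E'
from h import *
c=cam('wrist');cv2.imwrite('pics/w3.png',c['color'])
c=cam('side');cv2.imwrite('pics/s3.png',cv2.resize(c['color'][120:300,180:360],None,fx=4,fy=4))
E
```

```text
t 6.63 pos [ 561.3 -113.6  141.2] yaw 81.06 tilt [ 5.0e-04 -1.7e-03 -1.0e+00] w 27.8 F [-0.62  0.9  -2.61] M [ 0.04 -0.09 -0.03]
delta world [ -0.2   2.2 -11.2] twist first -0.24 then tool xyz 2.1 -0.6 11.2
```

View pics/s3.png

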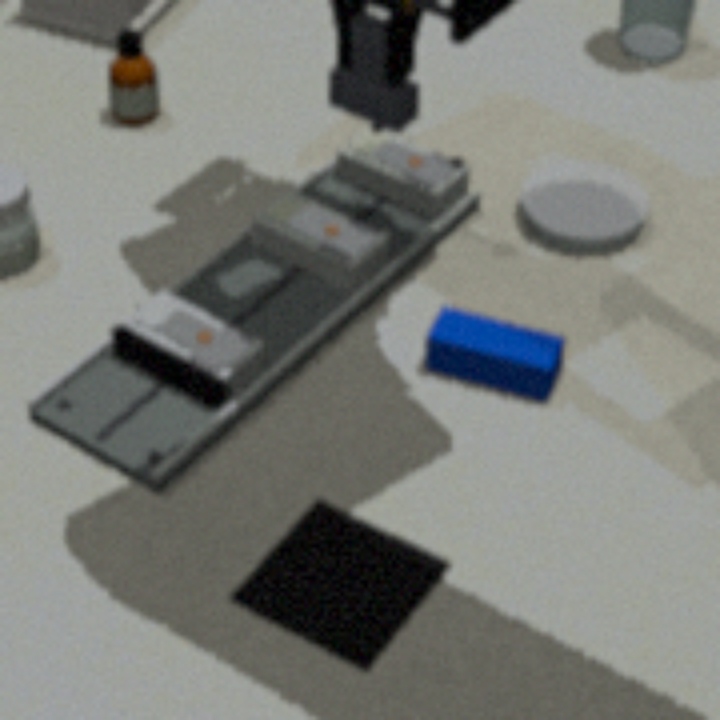

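View pics/w3.png

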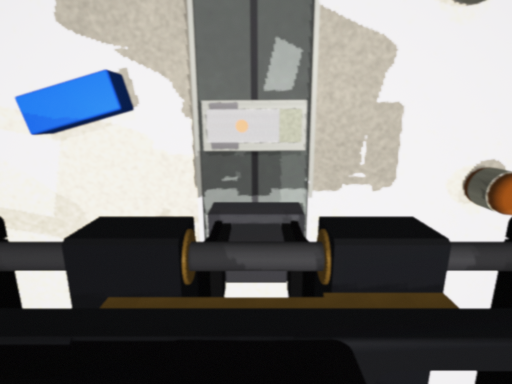

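Run:
```python
from h import *
c=load('wrist');P=pts(c);z=P[...,2]
d=np.array([np.cos(np.radians(81.3)),np.sin(np.radians(81.3))])*1000
f=np.array([.5557,-.147])
for u in (225,250,285):
    col=[(v,round(float((P[v,u,:2]-f)@d),1),round(float(z[v,u]*1000),1)) for v in range(94,215,1)]
    print(u,[x for i,x in enumerate(col) if i and (abs(x[2]-col[i-1][2])>4 or abs(col[min(i+1,len(col)-1)][2]-x[2])>4)])
```

```text
225 [(100, 115.0, 10.7), (101, 112.9, 32.9), (150, 74.5, 33.1), (151, 71.4, 10.5), (201, 25.2, 10.7), (202, 47.1, 95.3), (203, 98.9, 287.0), (204, 46.9, 99.3)]
250 [(100, 114.9, 10.7), (101, 112.8, 33.3), (150, 74.3, 32.8), (151, 71.2, 9.8), (175, 49.6, 10.7), (176, 98.9, 287.0), (177, 47.7, 10.6), (201, 24.8, 9.4), (202, 46.7, 94.2), (203, 46.6, 96.2), (204, 47.2, 100.6)]
285 [(99, 115.6, 10.4), (100, 98.9, 287.0), (101, 112.7, 32.8), (129, 91.1, 35.1), (130, 98.9, 287.0), (131, 89.5, 33.1), (144, 79.1, 33.7), (145, 98.9, 287.0), (146, 77.3, 31.3), (150, 74.1, 32.1), (151, 71.1, 9.6), (201, 25.0, 10.9), (202, 46.9, 95.2)]
```

step_arm:
  slide:
    - [1.5,-0.6,20]
    - [0,0,20]
    - [0,0,18]
    - [0,0,12]
    - [0,0,6]
    - [0,0,0]
    - [0,0,0]
  twist: [0,0,0,0,0,0,0]

```text
time: 7.32
position: [0.561, -0.1097, 0.0666]
tool_rot: [0.759, 0.651, -0.0, -0.0]
ft_force: [0.3, 0.7, -1.7]
grip_width: 0.0282
```

```bash
python3 go.py 561.1 -111.4 59 81.3
```

```text
t 7.32 pos [ 561.  -109.7   66.6] yaw 81.29 tilt [ 1.e-04 -3.e-04 -1.e+00] w 28.2 F [ 0.35  0.69 -1.65] M [-0.01 -0.14 -0.  ]
delta world [ 0.1 -1.7 -7.6] twist first -0.01 then tool xyz -1.7 0.3 7.6
```

step_arm:
  slide:
    - [0,0,3]
    - [0,0,3]
    - [0,0,1]
    - [0,0,0]
  twist: [0,0,0,0]

```text
time: 7.65
position: [0.5611, -0.1103, 0.0597]
tool_rot: [0.759, 0.651, 0.0, 0.0]
ft_force: [0.8, 0.1, -1.1]
grip_width: 0.0282
```

step_arm:
  slide:
    - [0,0,0.5]
    - [0,0,0]
    - [0,0,0]
  twist: [0,0,0]

```text
time: 7.9
position: [0.5611, -0.1103, 0.0592]
tool_rot: [0.759, 0.651, 0.0, 0.0]
ft_force: [-0.7, -0.3, -0.9]
grip_width: 0.0281
```

step_arm:
  slide:
    - [0,0,0.5]
    - [0,0,0]
    - [0,0,0]
  twist: [0,0,0]

```text
time: 8.15
position: [0.5612, -0.1103, 0.0589]
tool_rot: [0.759, 0.651, 0.0, 0.0]
ft_force: [-0.6, 1.0, 1.4]
grip_width: 0.0278
```

step_arm:
  slide:
    - [0,0,0.3]
    - [0,0,0]
    - [0,0,0]
  twist: [0,0,0]

```text
time: 8.4
position: [0.5612, -0.1102, 0.0589]
tool_rot: [0.759, 0.651, 0.0, 0.0]
ft_force: [-1.7, 0.5, 5.4]
grip_width: 0.028
```

step_arm:
  slide:
    - [0,0,-0.5]
    - [0,0,0]
    - [0,0,0]
    - [0,0,0]
    - [0,0,0]
    - [0,0,-8]
    - [0,0,-15]
    - [0,0,-20]
    - [0,0,-20]
    - [5,0,-5]
    - [20,0,0]
    - [25,0,0]
    - [25,0,0]
    - [15,0,0]
    - [10,0,0]
    - [0,0,0]
  twist: [0,0,0,0,0,0,0,0,0,0,0,0,0,0,0,0]
  jaw: 50

```text
time: 9.73
position: [0.5761, -0.0092, 0.1265]
tool_rot: [0.758, 0.652, -0.0, -0.0]
ft_force: [-0.1, -0.4, 1.1]
grip_width: 0.0504
```

```bash
python3 go.py 575.3 -12.5 32 81.3;  python3 - <<'E'
from h import *
c=cam('top');cv2.imwrite('pics/t4.png',cv2.resize(c['color'][155:235,175:325],None,fx=5,fy=5))
c=cam('side');cv2.imwrite('pics/s4.png',cv2.resize(c['color'][120:300,180:360],None,fx=4,fy=4))
E
```

```text
t 9.73 pos [576.1  -9.2 126.5] yaw 81.4 tilt [ 5.e-04 -6.e-04 -1.e+00] w 50.4 F [-0.07 -0.38  1.05] M [-0.01 -0.08 -0.02]
delta world [ -0.8  -3.3 -94.5] twist first 0.1 then tool xyz -3.4 -0.2 94.5
```

View pics/s4.png

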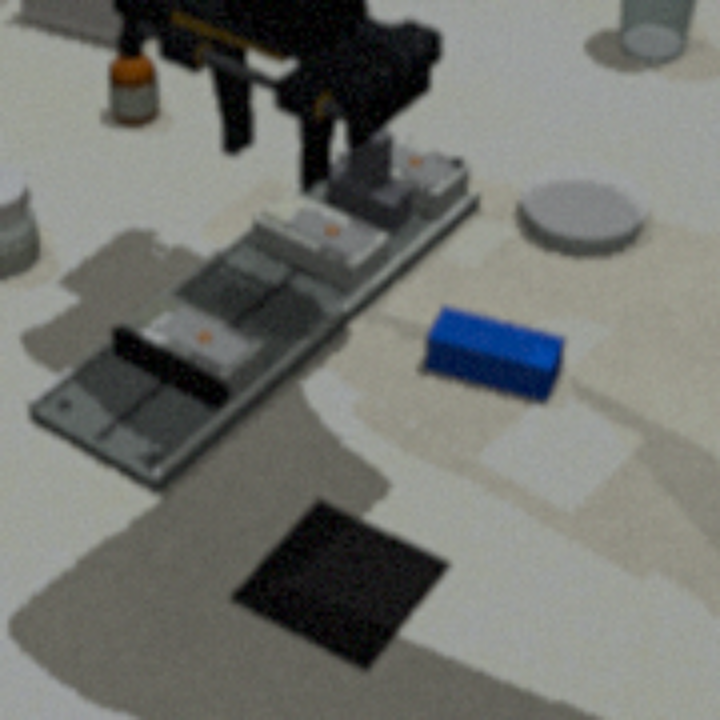

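View pics/t4.png

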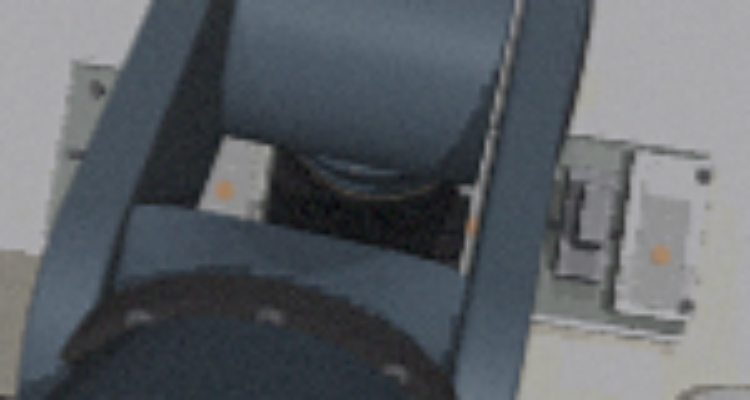

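step_arm:
  slide:
    - [0,0,10]
    - [0,0,20]
    - [0,0,20]
    - [0,0,18]
    - [0,0,12]
    - [0,0,8]
    - [0,0,5]
    - [0,0,0]
    - [0,0,0]
    - [0,0,0]
  twist: [0,0,0,0,0,0,0,0,0,0]
  jaw: 0

```text
time: 10.67
position: [0.577, -0.0116, 0.0345]
tool_rot: [0.759, 0.651, 0.001, 0.001]
ft_force: [-0.5, -0.2, -0.8]
grip_width: 0.001
```

```bash
python3 go.py 575.3 -12.5 32 81.3
```

```text
t 10.67 pos [577.  -11.6  34.5] yaw 81.25 tilt [-1.0e-04  1.8e-03 -1.0e+00] w 1.0 F [-0.47 -0.19 -0.77] M [-0.03 -0.06 -0.01]
delta world [-1.7 -0.9 -2.5] twist first -0.05 then tool xyz -1.2 -1.5 2.5
```

step_arm:
  slide:
    - [-3,0,0]
    - [-3,0,0]
    - [-2,0,0]
    - [-2,0,0]
    - [-2,0,0]
    - [-2,0,0]
    - [-2,0,0]
    - [-2,0,0]
    - [-2,0,0]
    - [-2,0,0]
  twist: [0,0,0,0,0,0,0,0,0,0]

```text
time: 11.5
position: [0.5736, -0.0296, 0.0341]
tool_rot: [0.76, 0.65, 0.002, -0.001]
ft_force: [3.9, 13.9, 2.3]
grip_width: 0.0006
```

step_arm:
  slide:
    - [-1,0,0]
    - [-1,0,0]
    - [-1,0,0]
    - [-1,0,0]
  twist: [0,0,0,0]

```text
time: 11.83
position: [0.573, -0.0335, 0.0341]
tool_rot: [0.76, 0.65, 0.002, -0.001]
ft_force: [3.0, 13.1, 2.4]
grip_width: 0.0008
```

step_arm:
  slide:
    - [-1,0,0]
    - [-1,0,0]
    - [-1,0,0]
    - [-1,0,0]
  twist: [0,0,0,0]

```text
time: 12.17
position: [0.5724, -0.0374, 0.0341]
tool_rot: [0.76, 0.65, 0.002, -0.001]
ft_force: [3.6, 13.5, 1.6]
grip_width: 0.0005
```

step_arm:
  slide:
    - [-1,0,0]
    - [-1,0,0]
    - [-1,0,0]
    - [-1,0,0]
    - [-1,0,0]
    - [-1,0,0]
    - [-1,0,0]
    - [-1,0,0]
    - [-1,0,0]
  twist: [0,0,0,0,0,0,0,0,0]

```text
time: 12.92
position: [0.5711, -0.0463, 0.0341]
tool_rot: [0.76, 0.65, 0.002, -0.001]
ft_force: [3.8, 13.9, 2.3]
grip_width: 0.0005
```

```bash
python3 go.py;  python3 - <<'E'
from h import *
c=cam('side');cv2.imwrite('pics/s5.png',cv2.resize(c['color'][145:235,220:310],None,fx=8,fy=8,interpolation=cv2.INTER_CUBIC)[:600])
c=cam('top');cv2.imwrite('pics/t5.png',cv2.resize(c['color'][175:225,250:325],None,fx=9,fy=9,interpolation=cv2.INTER_CUBIC))
E
```

```text
t 12.92 pos [571.1 -46.3  34.1] yaw 81.12 tilt [ 0.0052  0.001  -1.    ] w 0.5 F [ 3.84 13.88  2.3 ] M [ 2.3  -0.71  0.01]
```

View pics/s5.png

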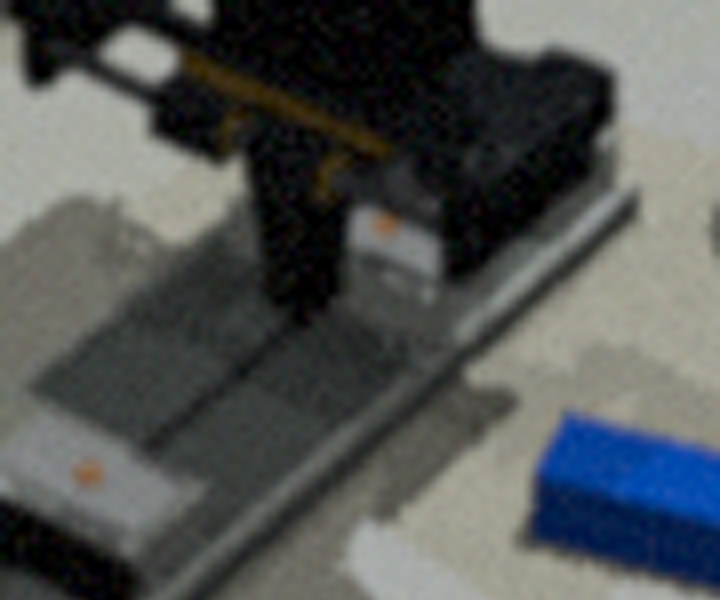

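View pics/t5.png

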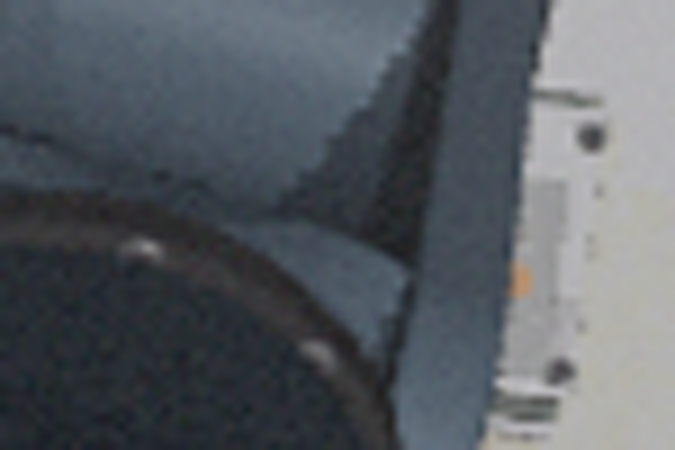

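step_arm:
  slide:
    - [-0.6,0,0]
    - [-0.6,0,0]
    - [-0.6,0,0]
    - [-0.6,0,0]
    - [-0.6,0,0]
  twist: [0,0,0,0,0]

```text
time: 13.43
position: [0.5707, -0.049, 0.0341]
tool_rot: [0.76, 0.65, 0.002, -0.001]
ft_force: [3.7, 14.3, 2.1]
grip_width: 0.0006
```

step_arm:
  slide:
    - [-0.4,0,0]
    - [-0.4,0,0]
    - [-0.4,0,0]
  twist: [0,0,0]

```text
time: 13.68
position: [0.5705, -0.0501, 0.0341]
tool_rot: [0.76, 0.65, 0.002, -0.001]
ft_force: [3.6, 14.8, 1.3]
grip_width: 0.0009
```

step_arm:
  slide:
    - [-0.4,0,0]
    - [-0.4,0,0]
    - [-0.4,0,0]
  twist: [0,0,0]

```text
time: 13.93
position: [0.5703, -0.0514, 0.0341]
tool_rot: [0.76, 0.65, 0.002, -0.001]
ft_force: [4.1, 14.5, 1.5]
grip_width: 0.0007
```

step_arm:
  slide:
    - [-0.3,0,0]
    - [-0.3,0,0]
    - [-0.3,0,0]
  twist: [0,0,0]

```text
time: 14.18
position: [0.5702, -0.0522, 0.0341]
tool_rot: [0.76, 0.65, 0.002, -0.001]
ft_force: [4.0, 14.5, 2.7]
grip_width: 0.0008
```

step_arm:
  slide:
    - [-0.3,0,0]
    - [-0.3,0,0]
  twist: [0,0]

```text
time: 14.35
position: [0.5701, -0.0528, 0.0341]
tool_rot: [0.76, 0.65, 0.002, -0.001]
ft_force: [4.1, 14.7, 2.5]
grip_width: 0.0001
```

step_arm:
  slide:
    - [-0.3,0,0]
    - [-0.3,0,0]
  twist: [0,0]

```text
time: 14.52
position: [0.57, -0.0534, 0.0341]
tool_rot: [0.76, 0.65, 0.002, -0.001]
ft_force: [4.7, 14.5, 1.5]
grip_width: 0.0003
```

step_arm:
  slide:
    - [-0.3,0,0]
    - [-0.3,0,0]
  twist: [0,0]

```text
time: 14.68
position: [0.5699, -0.054, 0.0341]
tool_rot: [0.76, 0.65, 0.002, -0.001]
ft_force: [3.9, 15.4, 1.5]
grip_width: 0.0006
```

step_arm:
  slide:
    - [-0.3,0,0]
    - [-0.3,0,0]
  twist: [0,0]

```text
time: 14.85
position: [0.5699, -0.0541, 0.0341]
tool_rot: [0.76, 0.65, 0.003, -0.002]
ft_force: [4.7, 17.4, 2.3]
grip_width: 0.0004
```

step_arm:
  slide:
    - [-0.2,0,0]
    - [0,0,0]
  twist: [0,0]

```text
time: 15.02
position: [0.5699, -0.0541, 0.0341]
tool_rot: [0.76, 0.65, 0.003, -0.002]
ft_force: [5.4, 16.4, 2.9]
grip_width: 0.0003
```

step_arm:
  slide:
    - [1,0,0]
    - [2,0,0]
    - [4,0,0]
    - [5,0,0]
    - [5,0,-5]
    - [0,0,-20]
    - [0,0,-30]
    - [0,0,-30]
    - [0,0,-20]
    - [0,0,0]
    - [0,0,0]
  twist: [0,0,0,0,0,0,0,0,0,0,0]

```text
time: 15.93
position: [0.5723, -0.0422, 0.1403]
tool_rot: [0.759, 0.651, 0.001, 0.001]
ft_force: [-0.2, 0.9, 0.1]
grip_width: 0.0008
```

```bash
python3 go.py 560.6 -115 140 81.3;  python3 - <<'E'
from h import *
c=cam('side');cv2.imwrite('pics/s6.png',cv2.resize(c['color'][145:235,220:310],None,fx=8,fy=8,interpolation=cv2.INTER_CUBIC)[:600])
c=cam('top');cv2.imwrite('pics/t6.png',cv2.resize(c['color'][175:225,250:325],None,fx=9,fy=9,interpolation=cv2.INTER_CUBIC))
E
```

```text
t 15.93 pos [572.3 -42.2 140.3] yaw 81.24 tilt [-5.0e-04  3.3e-03 -1.0e+00] w 0.8 F [-0.19  0.88  0.08] M [ 0.03 -0.09 -0.01]
delta world [-11.7 -72.8  -0.3] twist first -0.06 then tool xyz -73.8 -0.6 0.3
```

View pics/s6.png

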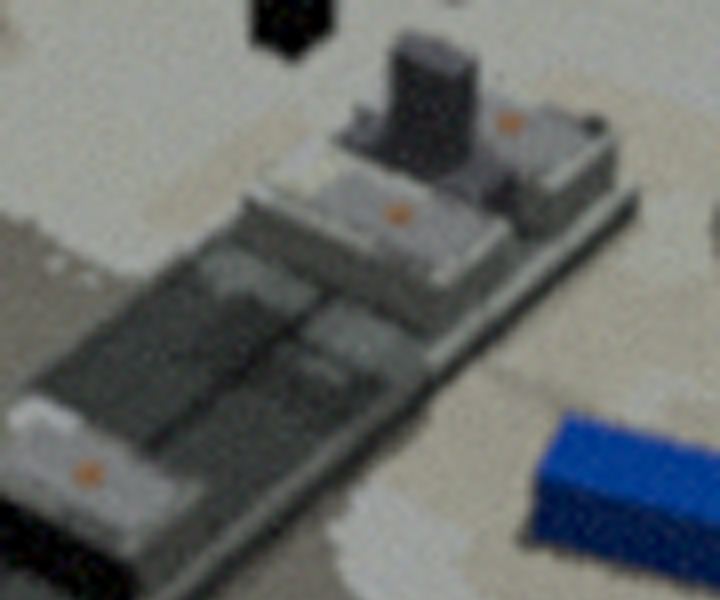

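View pics/t6.png

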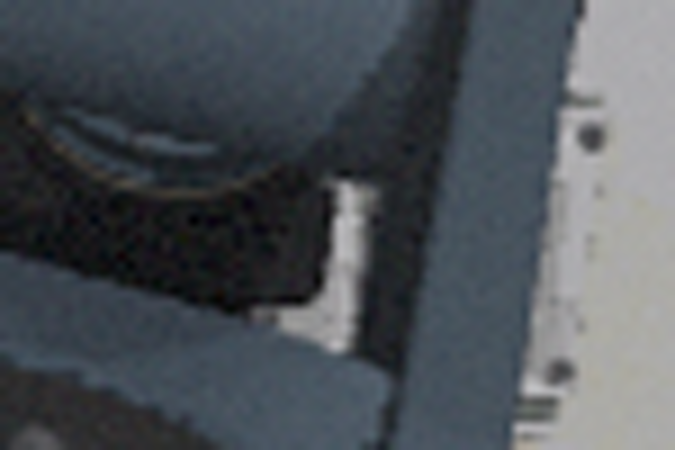

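step_arm:
  slide:
    - [-20,0,0]
    - [-30,0,0]
    - [-24,-0.6,0]
    - [0,0,0]
    - [0,0,10]
    - [0,0,20]
    - [0,0,20]
    - [0,0,15]
    - [0,0,10]
    - [0,0,5]
    - [0,0,0]
    - [0,0,0]
  twist: [0,0,0,0,0,0,0,0,0,0,0,0]
  jaw: 50

```text
time: 17.03
position: [0.5597, -0.1145, 0.0585]
tool_rot: [0.759, 0.651, -0.0, -0.0]
ft_force: [-0.6, -0.1, -0.1]
grip_width: 0.0495
```

```bash
python3 go.py 560.5 -115.4 59 81.3
```

```text
t 17.03 pos [ 559.7 -114.5   58.5] yaw 81.28 tilt [ 2.e-04 -5.e-04 -1.e+00] w 49.5 F [-0.55 -0.08 -0.13] M [-0.02 -0.09  0.03]
delta world [ 0.8 -0.9  0.5] twist first -0.02 then tool xyz -0.8 0.9 -0.5
```

Now I'll grip gently and lift straight up.

step_arm:
  slide:
    - [0,0.5,0]
    - [0,0,0]
    - [0,0,0]
    - [0,0,0]
    - [0,0,0]
    - [0,0,0]
    - [0,0,0]
  twist: [0,0,0,0,0,0,0]
  jaw: 15
  force: 10

```text
time: 17.62
position: [0.5605, -0.1152, 0.0593]
tool_rot: [0.759, 0.651, 0.0, 0.0]
ft_force: [-1.0, 0.3, 4.5]
grip_width: 0.0282
```

```bash
python3 go.py
```

```text
t 17.62 pos [ 560.5 -115.2   59.3] yaw 81.25 tilt [-2.e-04  9.e-04 -1.e+00] w 28.2 F [-0.99  0.32  4.52] M [ 0.03  0.   -0.01]
```

step_arm:
  slide:
    - [0,0,-1]
    - [0,0,-2]
    - [0,0,-4]
    - [0,0,-6]
    - [0,0,-8]
    - [0,0,-8]
    - [0,0,-10]
    - [0,0,-15]
    - [0,0,-15]
    - [0,0,-10]
    - [0,0,0]
    - [0,0,0]
  twist: [0,0,0,0,0,0,0,0,0,0,0,0]

```text
time: 18.62
position: [0.5606, -0.1151, 0.1387]
tool_rot: [0.759, 0.651, 0.0, 0.001]
ft_force: [-0.6, -0.1, -1.9]
grip_width: 0.028
```

```bash
python3 go.py;  python3 - <<'E'
from h import *
c=cam('side');cv2.imwrite('pics/s7.png',cv2.resize(c['color'][125:215,220:310],None,fx=7,fy=7,interpolation=cv2.INTER_CUBIC)[:600])
c=cam('wrist');cv2.imwrite('pics/w7.png',c['color'])
P=pts(c);z=P[...,2]
d=np.array([np.cos(np.radians(81.3)),np.sin(np.radians(81.3))])*1000
f=np.array([.5557,-.147])
for u in (225,250,285):
    col=[(v,round(float((P[v,u,:2]-f)@d),1),round(float(z[v,u]*1000),1)) for v in range(0,230,1)]
    print(u,[x for i,x in enumerate(col) if i and (abs(x[2]-col[i-1][2])>4 or abs(col[min(i+1,len(col)-1)][2]-x[2])>4)])
E
```

```text
t 18.62 pos [ 560.6 -115.1  138.7] yaw 81.25 tilt [-4.0e-04  1.9e-03 -1.0e+00] w 28.0 F [-0.63 -0.07 -1.87] M [-0.04 -0.07  0.03]
225 [(32, 165.5, 11.1), (33, 97.4, 283.7), (34, 164.2, 10.5), (136, 83.2, 11.7), (137, 97.4, 283.7), (138, 82.6, 31.6), (186, 43.2, 32.2), (187, 37.4, 9.9), (196, 29.2, 10.8), (197, 97.4, 283.7), (198, 27.4, 11.0), (204, 21.3, 9.5), (205, 43.3, 91.1), (222, 39.7, 114.7), (223, 41.4, 121.4)]
250 [(136, 83.1, 11.3), (137, 82.8, 21.6), (138, 82.6, 32.7), (186, 43.1, 32.0), (187, 37.4, 10.1), (204, 21.4, 10.2), (205, 43.0, 90.2), (208, 42.4, 95.3), (209, 43.3, 100.5)]
285 [(136, 83.1, 12.0), (137, 82.8, 22.7), (138, 82.6, 32.4), (186, 43.2, 32.8), (187, 37.8, 12.0), (204, 21.6, 10.8), (205, 43.1, 90.8), (207, 42.9, 94.6), (208, 43.4, 98.9), (222, 39.7, 115.0), (223, 41.4, 121.6)]
```

View pics/s7.png

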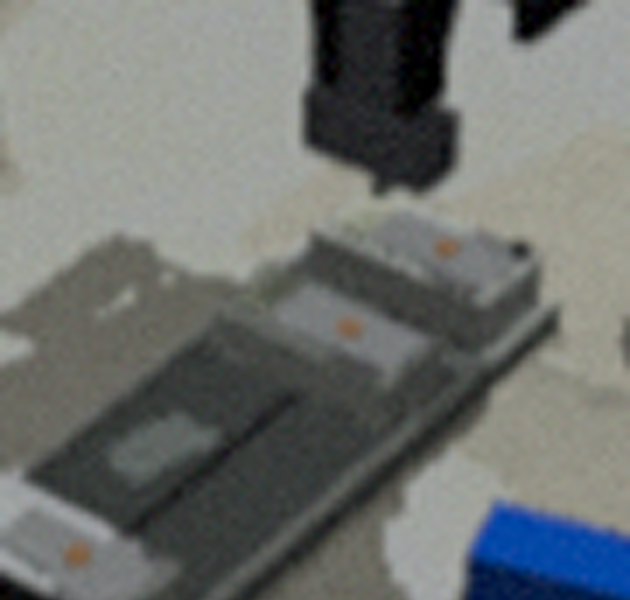

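View pics/w7.png

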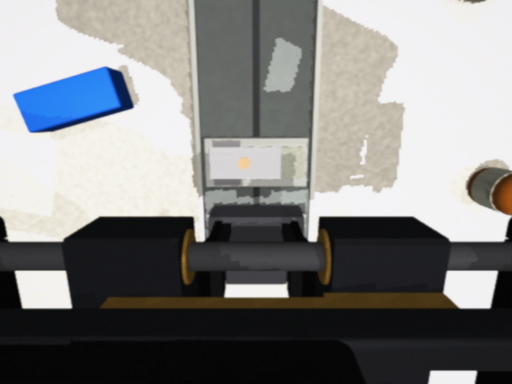

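step_arm:
  slide:
    - [10,0,0]
    - [20,0,0]
    - [20,0,0]
    - [12,0,0]
    - [5,0,0]
    - [0,0,0]
    - [0,0,0]
    - [0,0,15]
    - [0,0,20]
    - [0,0,18]
    - [0,0,12]
    - [0,0,7]
    - [0,0,3]
    - [0,0,0]
    - [0,0,0]
  twist: [0,0,0,0,0,0,0,0,0,0,0,0,0,0,0]

```text
time: 19.97
position: [0.5709, -0.0492, 0.0632]
tool_rot: [0.759, 0.651, 0.0, 0.0]
ft_force: [0.3, 0.3, -2.1]
grip_width: 0.0281
```

```bash
python3 go.py 570.7 -49.0 59 81.3
```

```text
t 19.97 pos [570.9 -49.2  63.2] yaw 81.24 tilt [-2.0e-04  1.1e-03 -1.0e+00] w 28.1 F [ 0.33  0.25 -2.1 ] M [-0.01 -0.09  0.01]
delta world [-0.2  0.2 -4.2] twist first -0.06 then tool xyz 0.1 -0.2 4.2
```

step_arm:
  slide:
    - [0,0,2]
    - [0,0,1.5]
    - [0,0,0]
    - [0,0,0]
  twist: [0,0,0,0]

```text
time: 20.3
position: [0.5705, -0.0488, 0.0596]
tool_rot: [0.759, 0.651, 0.0, 0.0]
ft_force: [-0.2, 0.2, -1.2]
grip_width: 0.0278
```

step_arm:
  slide:
    - [0,0,0.5]
    - [0,0,0]
    - [0,0,0]
  twist: [0,0,0]

```text
time: 20.55
position: [0.5705, -0.0488, 0.0593]
tool_rot: [0.759, 0.651, 0.0, 0.0]
ft_force: [-0.7, 0.0, 3.9]
grip_width: 0.0277
```

step_arm:
  slide:
    - [0,0,0.4]
    - [0,0,0]
    - [0,0,0]
  twist: [0,0,0]

```text
time: 20.8
position: [0.5706, -0.0488, 0.0593]
tool_rot: [0.759, 0.651, 0.0, 0.0]
ft_force: [-1.8, 0.9, 6.3]
grip_width: 0.0281
```

step_arm:
  slide:
    - [0,0,-0.5]
    - [0,0,0]
    - [0,0,0]
    - [0,0,0]
    - [0,0,0]
    - [0,0,-8]
    - [0,0,-15]
    - [0,0,-20]
    - [0,0,-20]
    - [10,0,-5]
    - [25,0,0]
    - [30,0,0]
    - [30,0,0]
    - [30,0,0]
    - [25,0,0]
    - [15,0,0]
    - [7,0,0]
    - [0,0,0]
    - [0,0,0]
  twist: [0,0,0,0,0,0,0,0,0,0,0,0,0,0,0,0,0,0,0]
  jaw: 50

```text
time: 22.38
position: [0.5962, 0.1213, 0.1265]
tool_rot: [0.759, 0.651, -0.0, -0.0]
ft_force: [0.1, 0.6, 0.3]
grip_width: 0.05
```

```bash
python3 go.py 596.8 121.9 34 81.3;  python3 - <<'E'
from h import *
c=cam('side');cv2.imwrite('pics/s8.png',cv2.resize(c['color'][140:250,190:310],None,fx=5,fy=5,interpolation=cv2.INTER_CUBIC)[:600])
c=cam('top');cv2.imwrite('pics/t8.png',cv2.resize(c['color'][155:235,175:325],None,fx=5,fy=5,interpolation=cv2.INTER_CUBIC))
c=cam('wrist');cv2.imwrite('pics/w8.png',c['color'])
E
```

```text
t 22.38 pos [596.2 121.3 126.5] yaw 81.3 tilt [-5.e-04 -7.e-04 -1.e+00] w 50.0 F [0.06 0.59 0.3 ] M [-0.04 -0.1  -0.01]
delta world [  0.6   0.6 -92.5] twist first 0.0 then tool xyz 0.7 0.5 92.5
```

View pics/s8.png

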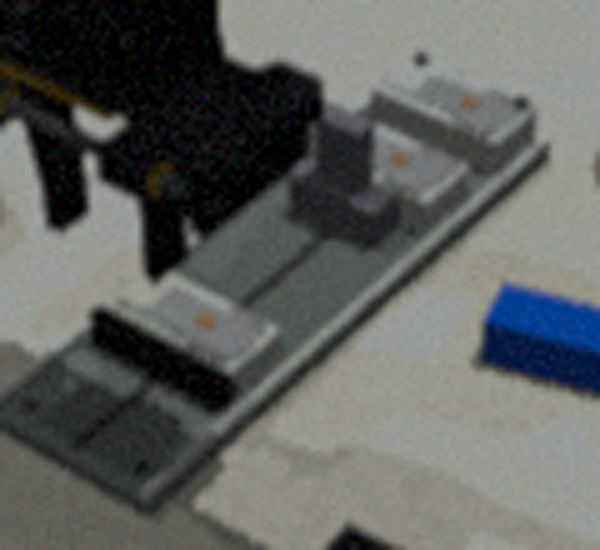

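View pics/t8.png

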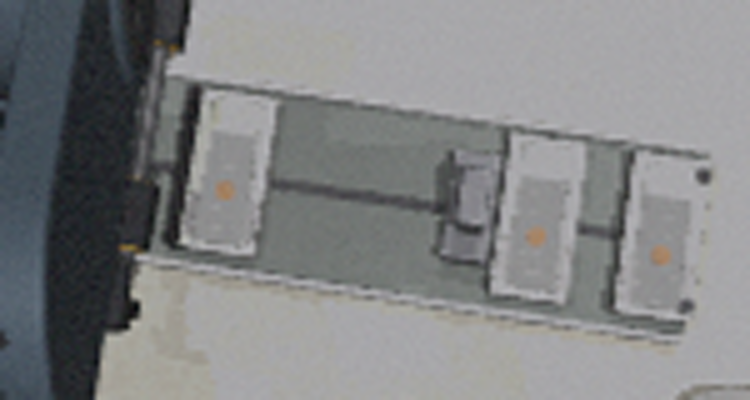

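Gauge stands upright beside the set middle carrier (top crop ~(465,210)). I'll check the spacing from this clear top view, then lower behind the buffer.

Run:
```python
from h import *
c=load('top');P=pts(c);z=P[...,2]
d=np.array([np.cos(np.radians(81.3)),np.sin(np.radians(81.3))])*1000;f=np.array([.5557,-.147])
roi=np.zeros(z.shape,bool);roi[160:230,203:325]=1
m=(roi&(z>0.024)&(z<.045)).astype(np.uint8)
cs,_=cv2.findContours(m,cv2.RETR_EXTERNAL,cv2.CHAIN_APPROX_NONE)
for q in cs:
    if cv2.contourArea(q)<30: continue
    r=cv2.minAreaRect(np.array([plane(c,u,v,.033)[:2]*1000 for u,v in q[:,0]],np.float32));print([np.round(x,1) for x in r],'tray-y',((np.array(r[0])/1000-f)@d).round(1))
```

```text
[array([ 555.8, -146.8]), array([40.6, 84.1]), np.float64(81.5)] tray-y 0.2
[array([567.5, -70.7]), array([66.7, 83.9]), np.float64(81.7)] tray-y 77.2
[array([590. ,  78.8]), array([48.9, 84.1]), np.float64(81.3)] tray-y 228.4
```

step_arm:
  slide:
    - [0,0.5,10]
    - [0,0,20]
    - [0,0,20]
    - [0,0,18]
    - [0,0,12]
    - [0,0,8]
    - [0,0,4]
    - [0,0,0]
    - [0,0,0]
    - [0,0,0]
  twist: [0,0,0,0,0,0,0,0,0,0]
  jaw: 0

```text
time: 23.37
position: [0.5978, 0.1211, 0.0357]
tool_rot: [0.759, 0.651, 0.001, 0.001]
ft_force: [0.3, 0.6, 0.8]
grip_width: 0.0008
```

```bash
python3 go.py 596.8 121.9 34 81.3
python3 - <<'E'
from h import *
c=cam('wrist');cv2.imwrite('pics/w9.png',c['color'])
c=cam('side');cv2.imwrite('pics/s9.png',cv2.resize(c['color'][140:250,190:310],None,fx=5,fy=5,interpolation=cv2.INTER_CUBIC)[:600])
E
```

```text
t 23.37 pos [597.8 121.1  35.7] yaw 81.25 tilt [ 3.0e-04  1.9e-03 -1.0e+00] w 0.8 F [0.32 0.58 0.8 ] M [ 0.04 -0.1   0.02]
delta world [-1.   0.8 -1.7] twist first -0.05 then tool xyz 0.6 -1.1 1.7
```

View pics/s9.png

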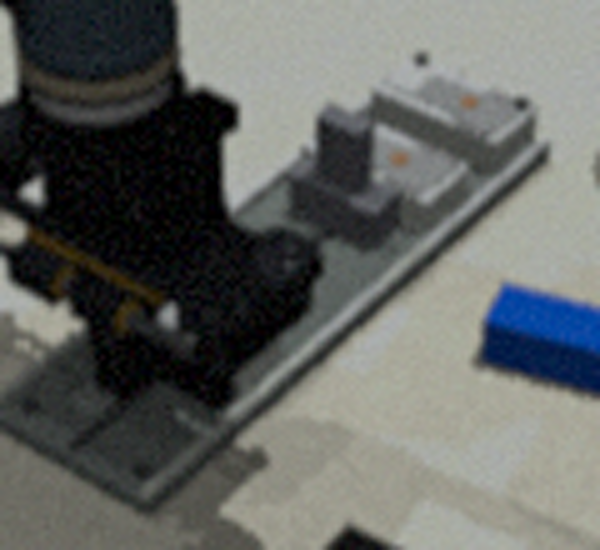

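step_arm:
  slide:
    - [-2,0,0]
    - [-2,0,0]
    - [-2,0,0]
    - [-2,0,0]
    - [-2,0,0]
    - [-2,0,0]
    - [-2,0,0]
    - [-3,0,0]
    - [-3,0,0]
    - [-3,0,0]
    - [-3,0,0]
    - [-3,0,0]
    - [-3,0,0]
    - [-3,0,0]
    - [-3,0,0]
    - [-3,0,0]
    - [-3,0,0]
  twist: [0,0,0,0,0,0,0,0,0,0,0,0,0,0,0,0,0]

```text
time: 24.88
position: [0.5909, 0.0796, 0.0352]
tool_rot: [0.759, 0.651, 0.002, -0.001]
ft_force: [1.0, 7.4, 0.0]
grip_width: 0.0005
```

```bash
cat > ty.py <<'E'
from h import *
o=robot.get_obs();d=np.array([np.cos(np.radians(81.3)),np.sin(np.radians(81.3))]);n=np.array([d[1],-d[0]])
v=o['position'][:2]*1000-np.array([555.7,-147]);print('ty',(v@d).round(2),'tx',(v@n).round(2),'F along',(o['ft_force'][:2]@d).round(2))
E
python3 ty.py
```

```text
ty 229.34 tx 0.5 F along 7.48
```

step_arm:
  slide:
    - [-3,0,0]
    - [-3,0,0]
    - [-3,0,0]
    - [-3,0,0]
    - [-3,0,0]
    - [-3,0,0]
    - [-3,0,0]
    - [-3,0,0]
    - [-3,0,0]
    - [-3,0,0]
    - [-3,0,0]
    - [-3,0,0]
    - [-3,0,0]
    - [-3,0,0]
    - [-3,0,0]
    - [-2,0,0]
    - [-1,0,0]
    - [-1,0,0]
  twist: [0,0,0,0,0,0,0,0,0,0,0,0,0,0,0,0,0,0]

```text
time: 26.38
position: [0.5835, 0.031, 0.0352]
tool_rot: [0.76, 0.65, 0.002, -0.001]
ft_force: [0.5, 8.6, 0.7]
grip_width: 0.0006
```

```bash
python3 ty.py
python3 - <<'E'
from h import *
c=cam('side');cv2.imwrite('pics/s10.png',cv2.resize(c['color'][140:250,190:310],None,fx=5,fy=5,interpolation=cv2.INTER_CUBIC)[:600])
E
```

```text
ty 180.15 tx 0.54 F along 8.59
```

View pics/s10.png

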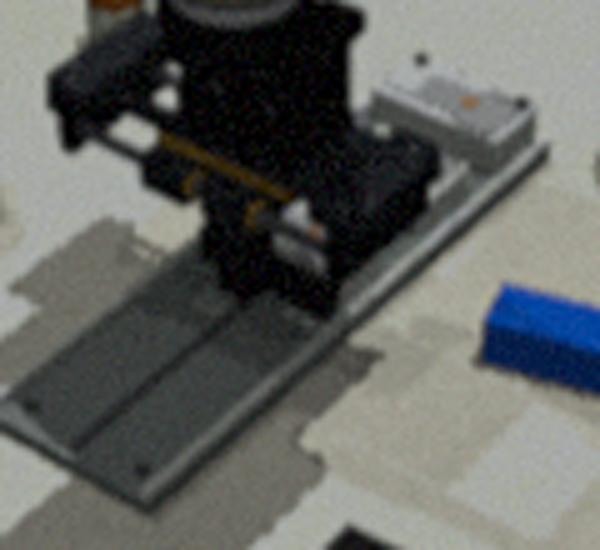

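step_arm:
  slide:
    - [-1,0,0]
    - [-1,0,0]
    - [-1,0,0]
    - [-1,0,0]
    - [-1,0,0]
    - [-1,0,0]
    - [-1,0,0]
    - [-1,0,0]
  twist: [0,0,0,0,0,0,0,0]

```text
time: 27.1
position: [0.5823, 0.0232, 0.0352]
tool_rot: [0.759, 0.651, 0.002, -0.001]
ft_force: [2.0, 8.1, 0.2]
grip_width: 0.0008
```

step_arm:
  slide:
    - [-0.5,0,0]
    - [-0.5,0,0]
    - [-0.5,0,0]
  twist: [0,0,0]

```text
time: 27.35
position: [0.5821, 0.0217, 0.0352]
tool_rot: [0.759, 0.651, 0.002, -0.001]
ft_force: [1.5, 8.6, 1.7]
grip_width: 0.0004
```

step_arm:
  slide:
    - [-0.4,0,0]
    - [-0.4,0,0]
    - [-0.4,0,0]
  twist: [0,0,0]

```text
time: 27.6
position: [0.5819, 0.0206, 0.0352]
tool_rot: [0.76, 0.65, 0.002, -0.001]
ft_force: [1.7, 9.4, 1.8]
grip_width: 0.0003
```

```bash
python3 ty.py
```

```text
ty 169.65 tx 0.55 F along 9.51
```

step_arm:
  slide:
    - [-0.3,0,0]
    - [-0.3,0,0]
  twist: [0,0]

```text
time: 27.77
position: [0.5818, 0.0202, 0.0352]
tool_rot: [0.76, 0.65, 0.002, -0.001]
ft_force: [2.0, 7.8, 1.2]
grip_width: 0.0003
```

step_arm:
  slide:
    - [-0.3,0,0]
    - [-0.3,0,0]
  twist: [0,0]

```text
time: 27.93
position: [0.5818, 0.0196, 0.0352]
tool_rot: [0.76, 0.65, 0.002, -0.001]
ft_force: [1.4, 7.8, 1.4]
grip_width: 0.0004
```

step_arm:
  slide:
    - [-0.3,0,0]
    - [-0.3,0,0]
  twist: [0,0]

```text
time: 28.1
position: [0.5817, 0.0191, 0.0352]
tool_rot: [0.76, 0.65, 0.002, -0.001]
ft_force: [1.4, 9.6, 1.6]
grip_width: 0.0001
```

step_arm:
  slide:
    - [-0.3,0,0]
    - [-0.3,0,0]
  twist: [0,0]

```text
time: 28.27
position: [0.5816, 0.0185, 0.0352]
tool_rot: [0.76, 0.65, 0.002, -0.001]
ft_force: [1.9, 8.5, 1.1]
grip_width: 0.0004
```

step_arm:
  slide:
    - [-0.3,0,0]
    - [-0.2,0,0]
  twist: [0,0]

```text
time: 28.43
position: [0.5815, 0.018, 0.0352]
tool_rot: [0.76, 0.65, 0.002, -0.001]
ft_force: [1.4, 7.9, 1.7]
grip_width: 0.0006
```

step_arm:
  slide:
    - [-0.2,0,0]
    - [-0.2,0,0]
  twist: [0,0]

```text
time: 28.6
position: [0.5814, 0.0176, 0.0352]
tool_rot: [0.76, 0.65, 0.002, -0.001]
ft_force: [2.0, 9.3, 1.6]
grip_width: 0.0003
```

step_arm:
  slide:
    - [-0.2,0,0]
    - [-0.2,0,0]
  twist: [0,0]

```text
time: 28.77
position: [0.5814, 0.0176, 0.0352]
tool_rot: [0.76, 0.65, 0.002, -0.001]
ft_force: [2.6, 10.9, 1.2]
grip_width: 0.0003
```

step_arm:
  slide:
    - [-0.2,0,0]
    - [-0.2,0,0]
  twist: [0,0]

```text
time: 28.93
position: [0.5814, 0.0175, 0.0352]
tool_rot: [0.76, 0.65, 0.002, -0.001]
ft_force: [2.2, 13.4, 1.8]
grip_width: 0.0005
```

step_arm:
  slide:
    - [-0.2,0,0]
    - [-0.2,0,0]
  twist: [0,0]

```text
time: 29.1
position: [0.5814, 0.0175, 0.0352]
tool_rot: [0.76, 0.65, 0.002, -0.001]
ft_force: [3.1, 14.1, 1.7]
grip_width: 0.0008
```

step_arm:
  slide:
    - [1,0,0]
    - [2,0,0]
    - [4,0,0]
    - [5,0,0]
    - [5,0,-5]
    - [0,0,-20]
    - [0,0,-30]
    - [0,0,-30]
    - [0,0,-20]
    - [0,0,0]
    - [0,0,0]
  twist: [0,0,0,0,0,0,0,0,0,0,0]

```text
time: 30.02
position: [0.584, 0.0309, 0.1414]
tool_rot: [0.759, 0.651, 0.001, 0.001]
ft_force: [0.1, -0.2, 1.1]
grip_width: 0.0003
```

```bash
python3 ty.py; python3 go.py 570.2 -52.1 140 81.3;  python3 - <<'E'
from h import *
c=cam('side');cv2.imwrite('pics/s11.png',cv2.resize(c['color'][140:250,190:310],None,fx=5,fy=5,interpolation=cv2.INTER_CUBIC)[:600])
E
```

```text
ty 180.17 tx 1.04 F along -0.22
t 30.02 pos [584.   30.9 141.4] yaw 81.25 tilt [-1.0e-04  3.3e-03 -1.0e+00] w 0.3 F [ 0.06 -0.23  1.07] M [ 0.01 -0.06  0.03]
delta world [-13.8 -83.   -1.4] twist first -0.05 then tool xyz -84.2 -1.1 1.4
```

View pics/s11.png

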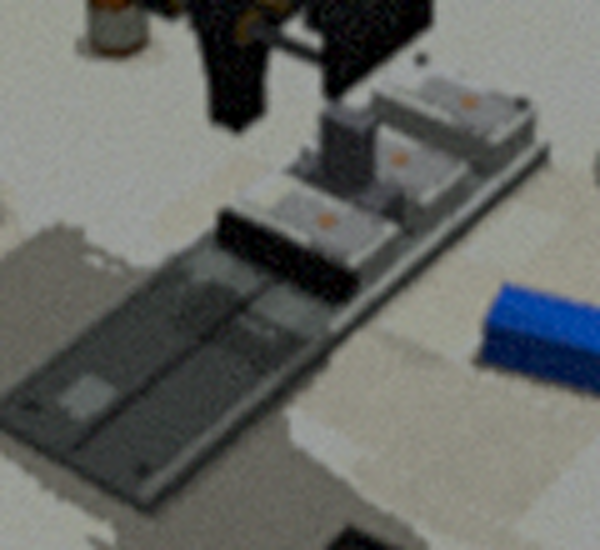

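The gauge is upright and flush between the middle and end carriers. Now I'll take it out.

step_arm:
  slide:
    - [-20,0,0]
    - [-30,0,0]
    - [-34,-0.6,0]
    - [0,0,0]
    - [0,0,10]
    - [0,0,20]
    - [0,0,20]
    - [0,0,15]
    - [0,0,10]
    - [0,0,6]
    - [0,0,0]
    - [0,0,0]
  twist: [0,0,0,0,0,0,0,0,0,0,0,0]
  jaw: 50

```text
time: 31.07
position: [0.5698, -0.0514, 0.0584]
tool_rot: [0.759, 0.651, -0.0, -0.0]
ft_force: [0.6, -0.5, -0.4]
grip_width: 0.0499
```

```bash
python3 ty.py; python3 go.py 570.2 -52.1 59.5 81.3
```

```text
ty 96.6 tx -0.56 F along -0.38
t 31.07 pos [569.8 -51.4  58.4] yaw 81.29 tilt [ 2.e-04 -7.e-04 -1.e+00] w 49.9 F [ 0.62 -0.48 -0.41] M [-0.04 -0.08  0.01]
delta world [ 0.4 -0.7  1.1] twist first -0.01 then tool xyz -0.6 0.5 -1.1
```

step_arm:
  slide:
    - [-0.4,0.5,-0.5]
    - [0,0,0]
    - [0,0,0]
    - [0,0,0]
    - [0,0,0]
    - [0,0,0]
    - [0,0,0]
  twist: [0,0,0,0,0,0,0]
  jaw: 15
  force: 10

```text
time: 31.65
position: [0.5703, -0.0525, 0.06]
tool_rot: [0.759, 0.651, 0.0, 0.0]
ft_force: [-1.6, 0.2, 5.4]
grip_width: 0.0283
```

step_arm:
  slide:
    - [0,0,-1]
    - [0,0,-2]
    - [0,0,-4]
    - [0,0,-6]
    - [0,0,-8]
    - [0,0,-8]
    - [0,0,-10]
    - [0,0,-15]
    - [0,0,-15]
    - [0,0,-10]
    - [0,0,0]
    - [0,0,0]
  twist: [0,0,0,0,0,0,0,0,0,0,0,0]

```text
time: 32.65
position: [0.5707, -0.0525, 0.1394]
tool_rot: [0.759, 0.651, 0.001, 0.001]
ft_force: [0.2, 0.3, -2.3]
grip_width: 0.0275
```

```bash
python3 ty.py; python3 go.py 427.3 183.5 140 85.1;  python3 - <<'E'
from h import *
c=cam('side');cv2.imwrite('pics/s12.png',cv2.resize(c['color'][110:240,190:310],None,fx=5,fy=5,interpolation=cv2.INTER_CUBIC)[:600])
E
```

```text
ty 95.71 tx 0.53 F along 0.33
t 32.65 pos [570.7 -52.5 139.4] yaw 81.26 tilt [-2.0e-04  2.1e-03 -1.0e+00] w 27.5 F [ 0.16  0.31 -2.35] M [ 0.02 -0.07  0.01]
delta world [-143.4  236.     0.6] twist first -3.84 then tool xyz 222.9 -163.0 -0.6
```

View pics/s12.png

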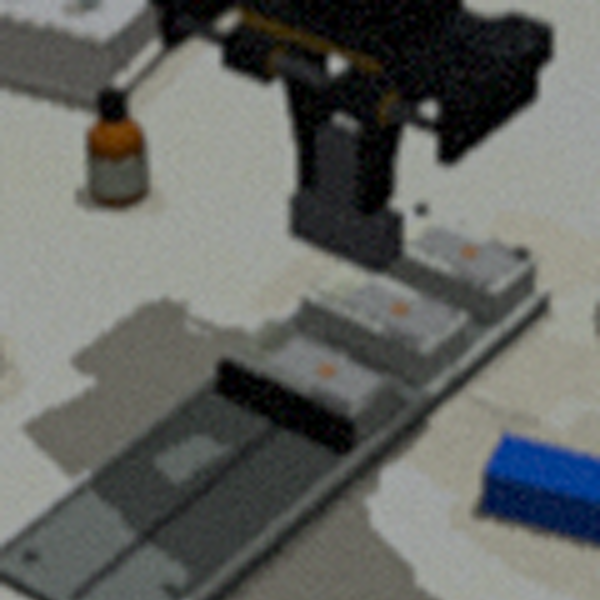

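step_arm:
  slide:
    - [0,0,0]
    - [12,-9,0]
    - [22,-16,0]
    - [26,-19,0]
    - [26,-19,0]
    - [26,-19,0]
    - [26,-19,0]
    - [26,-19,0]
    - [26,-19,0]
    - [20,-15,0]
    - [13,-9,0]
    - [0,0,0]
    - [0,0,0]
    - [0,0,0]
  twist: [-3.8,0,0,0,0,0,0,0,0,0,0,0,0,0]

```text
time: 33.87
position: [0.4271, 0.1837, 0.1381]
tool_rot: [0.737, 0.676, -0.0, 0.0]
ft_force: [0.4, -0.5, -2.1]
grip_width: 0.0276
```

```bash
python3 go.py 427.3 183.5 54 85.1;  python3 - <<'E'
from h import *
c=cam('side');cv2.imwrite('pics/s13.png',cv2.resize(c['color'][170:340,180:340],None,fx=3.5,fy=3.5,interpolation=cv2.INTER_CUBIC)[:600])
E
```

```text
t 33.87 pos [427.1 183.7 138.1] yaw 85.04 tilt [-2.e-04 -1.e-04 -1.e+00] w 27.6 F [ 0.43 -0.54 -2.09] M [ 0.   -0.1   0.01]
delta world [  0.2  -0.2 -84.1] twist first -0.06 then tool xyz -0.2 0.3 84.1
```

View pics/s13.png

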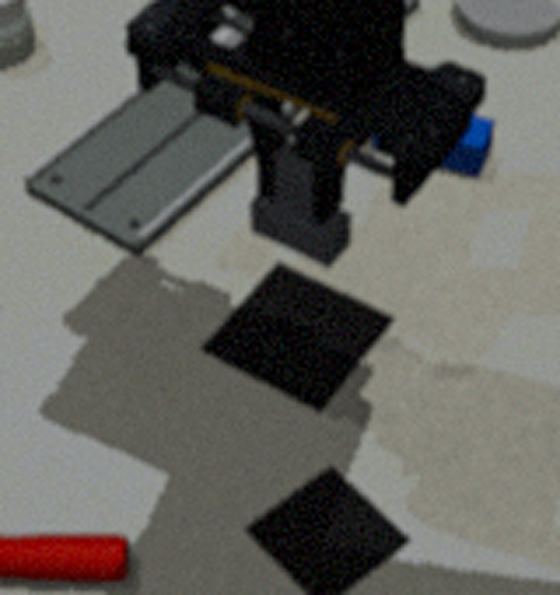

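step_arm:
  slide:
    - [0,0,10]
    - [0,0,20]
    - [0,0,20]
    - [0,0,15]
    - [0,0,9]
    - [0,0,4]
    - [0,0,2]
    - [0,0,0]
    - [0,0,0]
  twist: [0,0,0,0,0,0,0,0,0]

```text
time: 34.67
position: [0.4277, 0.1837, 0.0589]
tool_rot: [0.737, 0.676, 0.001, 0.0]
ft_force: [0.6, -0.2, -1.7]
grip_width: 0.0278
```

step_arm:
  slide:
    - [0,0,1]
    - [0,0,1]
    - [0,0,0]
    - [0,0,0]
  twist: [0,0,0,0]

```text
time: 35.0
position: [0.4272, 0.1839, 0.0566]
tool_rot: [0.737, 0.676, 0.0, 0.0]
ft_force: [1.1, -0.2, -1.6]
grip_width: 0.0279
```

step_arm:
  slide:
    - [0,0,1]
    - [0,0,1]
    - [0,0,0.5]
    - [0,0,0]
    - [0,0,0]
  twist: [0,0,0,0,0]

```text
time: 35.42
position: [0.4271, 0.1838, 0.0539]
tool_rot: [0.737, 0.676, 0.0, 0.0]
ft_force: [-1.5, 0.9, -0.1]
grip_width: 0.0281
```

step_arm:
  slide:
    - [0,0,0.5]
    - [0,0,0]
    - [0,0,0]
  twist: [0,0,0]

```text
time: 35.67
position: [0.4271, 0.1838, 0.0539]
tool_rot: [0.737, 0.676, 0.0, 0.0]
ft_force: [-1.2, -0.1, 6.2]
grip_width: 0.0281
```

step_arm:
  slide:
    - [0,0,0.5]
    - [0,0,0]
    - [0,0,0]
  twist: [0,0,0]

```text
time: 35.92
position: [0.4271, 0.1839, 0.0538]
tool_rot: [0.737, 0.676, 0.0, 0.0]
ft_force: [-1.7, 0.2, 9.8]
grip_width: 0.0277
```

step_arm:
  slide:
    - [0,0,-1]
    - [0,0,0]
    - [0,0,0]
    - [0,0,0]
    - [0,0,0]
    - [0,0,-5]
    - [0,0,-10]
    - [0,0,-20]
    - [0,0,-30]
    - [0,0,-30]
    - [0,0,-20]
    - [20,0,0]
    - [35,0,0]
    - [35,0,0]
    - [35,0,0]
    - [25,0,0]
    - [0,0,0]
    - [0,0,0]
  twist: [0,0,0,0,0,0,0,0,0,0,0,0,0,0,0,0,0,0]
  jaw: 55

```text
time: 37.42
position: [0.4396, 0.3342, 0.1688]
tool_rot: [0.736, 0.677, -0.0, 0.0]
ft_force: [-0.1, 0.1, -0.2]
grip_width: 0.0544
```

```bash
python3 go.py;  python3 - <<'E'
from h import *
c=cam('side');cv2.imwrite('pics/s14.png',c['color'])
c=cam('top');cv2.imwrite('pics/t14.png',c['color'])
P=pts(c);z=P[...,2]
d=np.array([np.cos(np.radians(81.3)),np.sin(np.radians(81.3))])*1000;f=np.array([.5557,-.147])
def rects(m,zz,n):
  cs,_=cv2.findContours(m.astype(np.uint8),cv2.RETR_EXTERNAL,cv2.CHAIN_APPROX_NONE)
  for q in cs:
    if cv2.contourArea(q)<15: continue
    r=cv2.minAreaRect(np.array([plane(c,u,v,zz)[:2]*1000 for u,v in q[:,0]],np.float32));print(n,[np.round(x,1) for x in r],'tray-y',((np.array(r[0])/1000-f)@d).round(1))
roi=np.zeros(z.shape,bool);roi[160:230,178:325]=1
rects(roi&(z>0.024)&(z<.045),.033,'carr')
rp=np.zeros(z.shape,bool);rp[225:275,150:210]=1
rects(rp&(z>0.02)&(z<.04),.030,'foot');rects(rp&(z>0.055),.072,'handle')
E
```

```text
t 37.42 pos [439.6 334.2 168.8] yaw 85.21 tilt [-3.e-04 -0.e+00 -1.e+00] w 54.4 F [-0.08  0.15 -0.16] M [-0.07 -0.03  0.03]
carr [array([ 555.8, -146.9]), array([40.5, 84.1]), np.float64(81.5)] tray-y 0.1
carr [array([565.4, -83.9]), array([40. , 84.3]), np.float64(81.5)] tray-y 63.8
carr [array([575.5, -16.8]), array([48.2, 83.8]), np.float64(81.6)] tray-y 131.7
foot [array([428. , 182.2]), array([25.2, 55.8]), np.float64(85.0)] tray-y 306.1
handle [array([428.4, 181.3]), array([17.3, 27.6]), np.float64(85.0)] tray-y 305.3
```

View pics/s14.png

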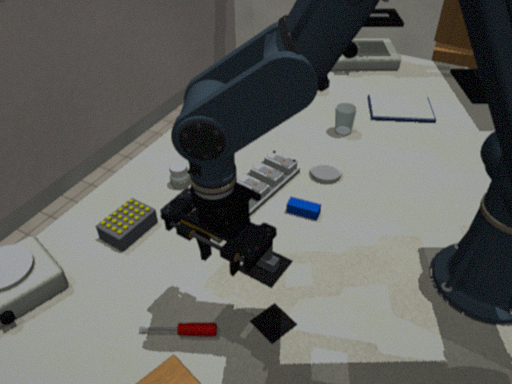

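View pics/t14.png

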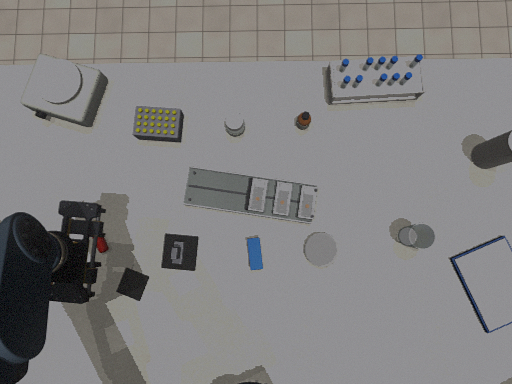

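```bash
python3 -c "
from rig import robot
print(robot.hand_in())"
```

```text
the job is handed in; nothing more can be done
None
```

I set both gaps with the gauge, stood the gauge back on the large pad, and handed the job in at about 37.6 s of the 72 s allowed. The hand-in gives no verdict.

- **Middle carrier:** I stood the gauge beside the fixed carrier and pushed the middle carrier up until it stalled. That squeezed the gauge by about 3 N above the 14 N drag.
- **End carrier:** I lifted the gauge straight up, stood it in the second gap, and pushed the end carrier by its buffer until it stalled. That squeezed the gauge by about 5–6 N above the 8 N drag, against the 14 N limit.
- **Last checks (top camera, accurate to about 2 mm):** The gaps measured about 23.5 mm and 23.8 mm against the 24 mm gauge. The middle carrier stayed put: its centre was about 63.7 mm from the fixed one at the end, against 64 mm nominal. The gauge is upright near the middle of the large pad, and I saw no other object moved.

No check failed or disagreed by more than 1–2 mm. I read the forces only at the end of each move, with about 1 N of noise. When the fingers closed on the gauge in the gaps, the sensor showed a vertical load of about 5 N on the tool. There was no matching sideways force on the carriers.

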